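# Pack the tabbed moulds from the rack into the tub and press the lid home

### The arm

A 7-joint arm with a two-finger parallel gripper is mounted at the origin on the work surface. World frame = base frame: x ahead of the robot, y to its left, z up, the work surface at z = 0. Lengths are in m, angles in rad, forces in N, time in s.
With the tool pointing down it reaches from about 0.4 to 0.9 m from the base axis. Payload 5.5 kg.
Tool frame: the origin (TCP) lies on the centre line of the jaws, within the pads' length; the fingertips stand 22 mm ahead of it and the grasp point (between the pads) lies 3 mm ahead of it; z points along the fingers, y is the line along which they close (so a half turn about z gives the same grasp; the last joint's range is limited). The gripper opens to 92 mm and grips with 3 to 60 N. Pads are 19 mm wide; open, the fingers measure 130 mm over their backs; the gripper's body (75 mm by 190 mm) begins 47 mm behind the grasp point.
Start: joints at [-0.868, 0.501, -0.427, 1.55, 0.221, 1.138, -0.21], TCP at [0.277, 0.588, 0.223] pointing down, gripper open.
Joint ranges: [-2.88, 2.88], [-0.31, 2.03], [-1.54, 1.56], [0.2, 2.42], [-1.41, 4.55], [0.19, 2.02], [-2.57, 2.57]. Speed limits (rad/s): [2.57, 2.57, 3.14, 3.14, 3.14, 3.14, 3.14].

### API

Orientations are given as a rotation vector (axis times angle).
In Python, from station import arm gives the robot as it stands. The module is installed in compiled form; this text tells all that it offers. Calls block until the motion is done:
- arm.reach(position, orientation): joint-space move of the TCP to a pose.
- arm.move_linear(position, ori=None, max_speed=0.15): straight line of the TCP; ori=None keeps the orientation; max_speed is the mean speed in m/s.
- arm.move_j(angles): joint-space move.
- arm.gripper_to(opening, grip_force=None): finger opening in m; grip_force is the grip in N (None keeps the last); returns when the fingers have stopped.
- arm.pause(seconds).
- arm.solve_ik(position, orientation): joint angles nearest the present ones, or None.
- arm.get_state(): the state.
- arm.read_camera(name): name is "scene" or "top"; returns a dict with "pixels" (384x512x3 uint8, blue, green, red), "z_map" (384x512 float32, m along the optical axis (not along the pixel's ray), 0 where there is no reading), "intrinsics" (3x3 intrinsics, pixels), "cam_to_world" (4x4, takes a point from camera to world coordinates). Camera axes: x right, y down, z forward; pixel columns grow to the right and rows downward; lengths in m; the calibration is good to about 2 mm. A picture is of the moment at which its call begins.
A pose or a line that the arm cannot do raises arm.Unreachable and nothing moves.
- arm.job_done(): hands the job in; it is judged then, once.
Trained networks look in a picture, given as the dict that the camera call returned (one of the last four; its "shot" number tells which), for a name from the list of things; names that differ only in an ending like _2 or _b are one class to them, and where a whole thing is asked for, a point or a joint stands for the part that bears it (a point fixed in the world has none). Each returns a list of dicts, best first, with "confidence" (0 to 1); they miss things now and then, are a little off and sometimes report something else, mostly with a low value. They report only what shows in the picture. A call takes as long as a camera call. They do not tell look-alikes from the thing itself.
- arm.regions_of(picture, name): "pixels" (384x512 bool, what is visible of it) and "location" ([column, row] in pixels, amid what is visible of it).
The state is a dict: "t": time; "joints": joint angles; "qd": joint speeds; "joint_efforts": joint torques, N m; "tcp_pos": TCP position; "ee_rot": TCP orientation; "wrist_force": force on the tool from outside, world axes, zero at the start; "wrist_torque": the same for the moment, N m; "opening": finger opening in m; "gripper_force": force on a finger pad.
Only numpy, scipy, OpenCV 4.12 (cv2) and the standard library are available. Lean on these libraries where they do the work, as an engineer would, in place of code of your own. Each camera call takes 0.05 s, during which the arm holds its last target. There are 200 camera calls.

### The job

Pack away the casting moulds: take every mould that has a pull tab out of the packed rack, each time tipping it outward by its top before lifting it, and stand it upright in a pocket of its own in the storage tub. When all of them are in, put the lid on the tub and press it down until it sits fully home and level. Leave the untabbed moulds standing in the rack and do not disturb the other things on the bench.

Things in the scene. Friction and masses are not known exactly. Their poses are not given: they have to be found in the camera images.
- rack: fixed wooden rack, 85 (x) x 187 (y) mm, open at its front (-x, facing the robot), with one tight row of moulds side by side along y, 23.5 mm apart: seven places, y -70.5 to 70.5 mm; tabbed moulds at y -47, 0, 47, untabbed between (an absent one leaves a gap). Floor z 12 mm, end panels to z 96, back panel's face x 35 mm. Origin: on the bench under the row's centre
- rack_foot (a point): front lower edge of the row (rack x -32, z 12 mm), mid width, axes as the rack's. Just ahead of it a lip 6 mm thick, 8 mm above the floor, stops the moulds sliding forward: a mould tips about this edge when its top is drawn forward (-x)
- rack_roof (a point): front lower edge of the rack's roof board (rack x 14, z 112 mm; board 8 mm thick, runs from here to the back), 16 mm above the flat tops: it blocks lifting straight up. Tipped forward 0.3 rad or more, a mould can be drawn out forward and upward along its own length
- mould1: tabbed mould, may be absent: black rubber slab with aluminium top plate, 64 (x) x 22 (y) x 84 (z) mm, 110 to 200 g. On its top, flush with the front (-x) face, stands an aluminium tab 9 (x) x 20 (y) x 28 mm high: centre x -27.5, z 98 mm, top z 112 mm. Origin: centre of the underside; axes parallel to the rack's at the start. All tabbed moulds are to be packed; interchangeable
- mould2: tabbed mould, may be absent: black rubber slab with aluminium top plate, 64 (x) x 22 (y) x 84 (z) mm, 110 to 200 g. On its top, flush with the front (-x) face, stands an aluminium tab 9 (x) x 20 (y) x 28 mm high: centre x -27.5, z 98 mm, top z 112 mm. Origin: centre of the underside; axes parallel to the rack's at the start. All tabbed moulds are to be packed; interchangeable
- mould3: tabbed mould, may be absent: black rubber slab with aluminium top plate, 64 (x) x 22 (y) x 84 (z) mm, 110 to 200 g. On its top, flush with the front (-x) face, stands an aluminium tab 9 (x) x 20 (y) x 28 mm high: centre x -27.5, z 98 mm, top z 112 mm. Origin: centre of the underside; axes parallel to the rack's at the start. All tabbed moulds are to be packed; interchangeable
- block1: untabbed mould: as the tabbed ones, 64 x 22 x 84 mm, but with a flat top; it stays in the rack. Origin: centre of the underside
- block2: untabbed mould: as the tabbed ones, 64 x 22 x 84 mm, but with a flat top; it stays in the rack. Origin: centre of the underside
- block3: untabbed mould: as the tabbed ones, 64 x 22 x 84 mm, but with a flat top; it stays in the rack. Origin: centre of the underside
- block4: untabbed mould: as the tabbed ones, 64 x 22 x 84 mm, but with a flat top; it stays in the rack. Origin: centre of the underside
- tub: open white plastic storage tub fixed to the bench, outside 132 (x) x 118 (y) mm, rim z 120 mm, walls 6 mm, floor 5 mm; two partitions along x, 4 mm thick, tops at z 70 mm, make three pockets at y -36.5, 0, 36.5 mm. A mould standing in a pocket is fully below the rim. Origin: centre of the underside
- seal_left (a joint): value: m that the tub's seal on top of its left (+y) wall is pressed down, 0 (raised) to 0.006 (flush with the rim). A rubber strip 100 mm long along x, standing 6 mm proud of the rim. It takes about 4 N to push, stays where it is pushed, and is not moved by the lid's weight alone
- seal_right (a joint): value: m that the tub's seal on top of its right (-y) wall is pressed down, 0 (raised) to 0.006 (flush with the rim). A rubber strip 100 mm long along x, standing 6 mm proud of the rim. It takes about 4 N to push, stays where it is pushed, and is not moved by the lid's weight alone
- lid: loose white plastic lid of the tub, skirt down on the bench, 148 (x) x 134 (y) mm, 120 to 210 g. Plate 6 mm over a skirt 14 mm deep, 4 mm thick, that goes round the tub's rim with 4 mm play per side, axes parallel to the tub's or half turned. Origin: centre of the skirt's lower edge, 106 mm above the tub's origin when seated, 112 mm when resting on raised seals
- lid_grip (a point): centre of the lid's handle, 38 mm above the lid's origin, axes as the lid's; handle: a bar on the plate, 14 (x) x 60 (y) mm, from z 20 to z 50 mm of the lid
- tin: small open steel bowl, 76 mm across, 50 mm high, a bystander; origin: centre of the underside
- bench_block: steel bench block, 90 x 70 x 25 mm, a bystander; origin: centre of the underside
- hammer: small hammer lying on the bench, 220 mm long, a bystander; origin: about under its middle
- pocket1 (a point): centre of the floor of one of the tub's three pockets (origin height 5 mm; 120 mm long in x, 32 mm wide in y), axes as the tub's; takes one upright mould, length along x, either way round
- pocket2 (a point): centre of the floor of one of the tub's three pockets (origin height 5 mm; 120 mm long in x, 32 mm wide in y), axes as the tub's; takes one upright mould, length along x, either way round
- pocket3 (a point): centre of the floor of one of the tub's three pockets (origin height 5 mm; 120 mm long in x, 32 mm wide in y), axes as the tub's; takes one upright mould, length along x, either way round
Mind the look-alikes: they are no part of the job. What is meant by the lid is not green or red, and is the larger of those in its own colour.

How it is judged:
By the outcome, as a careful person would: the job done as asked, in the order asked, and still so for the second after the job is handed in, with the robot touching nothing.
Of mould1, mould2, mould3 only 2 to 3 are there at a start; the rules pass over those that are not, and their reading is None.
At some moment in a run one of lid may be knocked a few centimetres aside while the robot is not near it.
It also fails if it takes over 210 s, if anything falls off the work surface, if the arm or the gripper's body presses on something with over 40 N, if the wrist force passes 120 N, or if a joint passes its speed limit or range.

## Working session

There is one attempt and no reset: what is moved stays moved. The work goes in short steps, each a Python script; the robot and the scene stay as the last script left them, time stands still between calls to the robot, and variables do not carry over. Pictures are saved under pics/ and viewed, at most 14 in all, crops included, and the job is handed in when it is done.

```bash
mkdir -p pics
cat > h.py <<'E'
import numpy as np, cv2
from station import arm
from scipy.spatial.transform import Rotation as R
def cloud(p):
    z=p["z_map"];K=p["intrinsics"];T=p["cam_to_world"]
    v,u=np.mgrid[:z.shape[0],:z.shape[1]]
    c=np.stack([(u-K[0,2])/K[0,0]*z,(v-K[1,2])/K[1,1]*z,z],-1)
    w=c@T[:3,:3].T+T[:3,3]; w[z==0]=np.nan
    return w
def st(m=''):
    s=arm.get_state();print(m,'t%.1f'%s["t"],np.round(s["tcp_pos"],4),'F',np.round(s["wrist_force"],1),'T',np.round(s["wrist_torque"],2),'op%.4f'%s["opening"],'gf%.1f'%s["gripper_force"]);return s
E
python3 - <<'E'
from h import *
s=st();print(s["ee_rot"])
for n in("scene","top"):
    p=arm.read_camera(n);w=cloud(p);cv2.imwrite(f"pics/{n}0.png",p["pixels"])
    np.savez(f"{n}0.npz",w=w,img=p["pixels"])
    print(n,np.round(p["cam_to_world"],3).tolist())
    for k in("rack","mould1","block1","tub","lid","lid_grip","tin","bench_block","hammer"):
        for r in arm.regions_of(p,k)[:6]:
            q=w[r["pixels"]];print(k,round(r["confidence"],2),np.round(r["location"]),r["pixels"].sum(),np.round(np.nanmedian(q,0),3),np.round(np.nanpercentile(q,2,axis=0),3),np.round(np.nanpercentile(q,98,axis=0),3))
E
```

```text
t0.0 [0.2765 0.5875 0.222 ] F [0.2 0.  0.8] T [0.01 0.04 0.02] op0.0917 gf0.0
[-6.85118859e-01 -3.06547125e+00  3.01873525e-03]
scene [[-0.754, 0.505, -0.42, 0.993], [0.657, 0.584, -0.477, 0.538], [0.005, -0.635, -0.772, 0.944], [0.0, 0.0, 0.0, 1.0]]
rack 0.9 [278. 270.] 2599 [0.653 0.235 0.093] [0.577 0.129 0.   ] [0.686 0.313 0.121]
rack 0.5 [285. 250.] 155 [0.599 0.209 0.097] [ 0.535  0.162 -0.001] [0.62  0.221 0.124]
mould1 0.44 [286. 251.] 169 [0.6   0.211 0.097] [0.587 0.198 0.09 ] [0.633 0.226 0.124]
mould1 0.42 [272. 240.] 170 [0.612 0.164 0.096] [ 0.543  0.101 -0.002] [0.634 0.179 0.124]
block1 0.65 [311. 266.] 109 [0.586 0.279 0.095] [0.569 0.267 0.09 ] [0.601 0.291 0.098]
block1 0.63 [262. 237.] 86 [0.623 0.142 0.095] [0.609 0.132 0.091] [0.638 0.154 0.098]
block1 0.56 [278. 253.] 103 [0.612 0.188 0.095] [0.592 0.175 0.09 ] [0.627 0.2   0.098]
block1 0.48 [295. 260.] 118 [0.597 0.235 0.094] [0.581 0.222 0.055] [0.613 0.245 0.097]
tub 0.63 [206. 150.] 2286 [ 0.521 -0.244  0.076] [ 0.451 -0.333  0.004] [ 0.587 -0.208  0.124]
tub 0.49 [278. 273.] 2630 [0.653 0.233 0.093] [ 0.
[... 2530 characters left out ...]
36  0.004] [0.579 0.011 0.05 ]
lid_grip 0.62 [324. 266.] 1039 [ 0.302 -0.218  0.015] [ 0.255 -0.274  0.01 ] [ 0.35  -0.165  0.038]
lid_grip 0.25 [346. 198.] 1970 [ 0.515 -0.285  0.056] [ 0.444 -0.333  0.001] [ 0.577 -0.209  0.126]
tin 0.61 [259. 130.] 360 [0.746 0.008 0.021] [ 0.708 -0.023  0.002] [0.771 0.041 0.051]
bench_block 0.62 [323. 134.] 573 [ 0.735 -0.205  0.024] [ 0.694 -0.238  0.001] [ 0.783 -0.17   0.029]
hammer 0.84 [124. 200.] 654 [0.502 0.455 0.024] [0.397 0.36  0.011] [0.574 0.522 0.03 ]
hammer 0.34 [280. 199.] 1825 [ 0.5   -0.064  0.019] [ 0.424 -0.136 -0.001] [0.579 0.012 0.05 ]
hammer 0.28 [322. 136.] 565 [ 0.738 -0.204  0.024] [ 0.694 -0.239  0.005] [ 0.783 -0.17   0.029]
```

View pics/scene0.png

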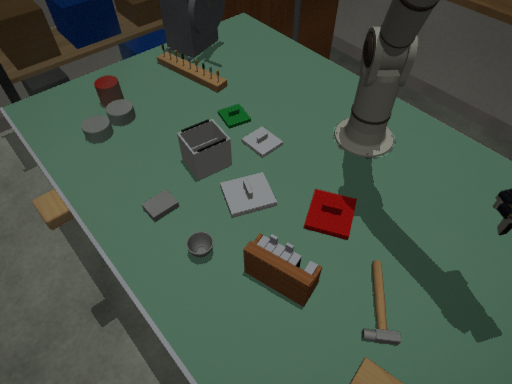

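View pics/top0.png

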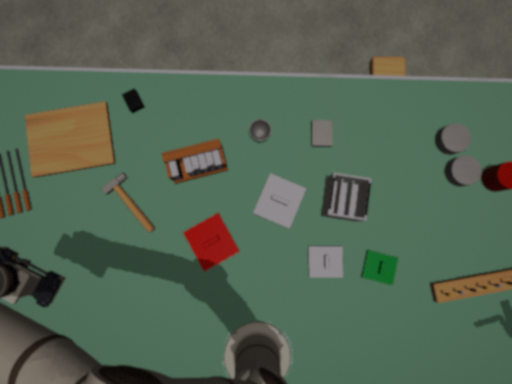

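Two tabbed moulds show at scene (273,240) and (289,248), with a gap at rack y +47. The right lid is the larger white one at scene (248,194). The small white, red and green lids are decoys. Next I'll fit poses.

```bash
cat >> h.py <<'E'
def rect(P):
    (c,s,a)=cv2.minAreaRect((P[:,:2]*1000).astype(np.float32)); return np.round(np.array(c)/1000,4),np.round(s,1),round(a,2)
def sel(w,lo,hi):
    return w[np.all((w>lo)&(w<hi),-1)]
E
python3 - <<'E'
from h import *
for n in("scene","top"):
    w=np.load(n+"0.npz")["w"];print(n)
    t=sel(w,[.41,-.37,.112],[.63,-.17,.14]);print('tubrim',len(t),rect(t),np.median(t[:,2]))
    t=sel(w,[.41,-.15,.014],[.6,.03,.03]);print('lid',len(t),rect(t),np.median(t[:,2]))
    t=sel(w,[.45,-.12,.042],[.55,.0,.06]);print('handle',len(t),rect(t),np.median(t[:,2]),t.mean(0))
    t=sel(w,[.55,.08,.112],[.72,.35,.122]);t0=t
    # roof vs tabs in a rack-aligned frame
    a=.274;c=np.array([.62,.215]);M=np.array([[np.cos(a),np.sin(a)],[-np.sin(a),np.cos(a)]])
    t=sel(w,[.5,.05,.105],[.75,.37,.14]);l=(t[:,:2]-c)@M.T
    roof=t[(l[:,0]>.0)];print('roof',len(roof),rect(roof),np.median(roof[:,2]))
    tab=t[(l[:,0]<0.0)&(t[:,2]>.117)];ll=(tab[:,:2]-c)@M.T
    o=np.argsort(ll[:,1]);g=np.split(o,np.where(np.diff(ll[o,1])>.006)[0]+1)
    for i in g:
        if len(i)>3:print('tab',len(i),tab[i].mean(0).round(4),rect(tab[i]),np.median(tab[i,2]).round(4))
    t=sel(w,[.5,.05,.085],[.75,.37,.104]);l=(t[:,:2]-c)@M.T
    t=t[abs(l[:,1])<.085];l=(t[:,:2]-c)@M.T
    t=t[l[:,0]<0];print('tops',rect(t),np.median(t[:,2]))
E
```

```text
scene
tubrim 426 (array([ 0.516, -0.273]), array([123.6, 133.5]), 83.0) 0.11885571433259345
lid 1436 (array([ 0.5057, -0.0638]), array([138.7, 149.6]), 68.24) 0.01895093690177929
handle 76 (array([ 0.5065, -0.0639]), array([62.3, 14.6]), 67.49) 0.04804554495338614 [ 0.50754341 -0.06319665  0.04793623]
roof 1031 (array([0.6486, 0.2219]), array([ 33.6, 187.3]), 16.51) 0.11845583108546831
tab 31 [0.6077 0.1621 0.1218] (array([0.6073, 0.1614]), array([ 9. , 19.2]), 14.1) 0.1223
tab 32 [0.594  0.2073 0.1217] (array([0.5938, 0.2069]), array([ 9.9, 19. ]), 15.71) 0.1217
tops (array([0.6035, 0.2104]), array([ 34.4, 169.4]), 15.88) 0.09478924653146065
top
tubrim 380 (array([ 0.5125, -0.2729]), array([118.3, 132.3]), 82.34) 0.12048846180386297
lid 1636 (array([ 0.5025, -0.0641]), array([133.6, 148.3]), 68.24) 0.019528891014738203
handle 79 (array([ 0.5024, -0.064 ]), array([59.7, 14. ]), 68.36) 0.049525321729088745 [ 0.50226279 -0.06372427  0.04929795]
roof 607 (array([0.6444, 0.222 ]), array([ 32.4, 185.6]), 15.8) 0.1195999775581138
tab 20 [0.6026 0.1611 0.123 ] (array([0.6032, 0.1613]), array([ 9. , 19.2]), 17.56) 0.1229
tab 19 [0.59   0.2062 0.1234] (array([0.5898, 0.2064]), array([ 8.3, 18.6]), 16.56) 0.1232
tops (array([0.6023, 0.21  ]), array([ 36.4, 169.8]), 15.83) 0.09515084615135594
```

```bash
cat >> h.py <<'E'
RY,TY,LY=np.radians(16.1),np.radians(-7.4),np.radians(-21.8)
TUB=np.array([.5143,-.273,0]); LID=np.array([.5043,-.064,0])
TAB={0:np.array([.592,.2068]),-47:np.array([.605,.1616])}
def Rz(a): return R.from_euler('z',a)
def tool(yaw,s=1,tilt=0):   # closes along frame x; tilt: top leans to frame -x
    y=np.array([s,0,0.]);z=np.array([0,0,-1.]);x=np.cross(y,z)
    return Rz(yaw)*R.from_euler('y',-tilt)*R.from_matrix(np.stack([x,y,z],1))
def mouldpath(k):
    tab=np.r_[TAB[k],0.121]; piv=np.r_[TAB[k],0.012]+Rz(RY).apply([-.0045,0,0])
    def at(th,up=0):
        Q=Rz(RY)*R.from_euler('y',-th)*Rz(RY).inv()
        return piv+Q.apply(tab-piv+np.array([0,0,up]))
    return tab,at
E
python3 - <<'E'
from h import *
for s in(1,-1):
    for k in TAB:
        tab,at=mouldpath(k)
        for nm,p,o in(('tab',tab,tool(RY,s)),('tilt',at(.36),tool(RY,s,.36)),('out',at(.36,.13),tool(RY,s,.36)),):
            q=arm.solve_ik(p,o.as_rotvec());print(s,k,nm,None if q is None else np.round(q,2))
    for dy in(-.0365,0,.0365):
        for z in (.26,.114):
            p=TUB+Rz(TY).apply([-.0175,dy,z]);q=arm.solve_ik(p,tool(TY,s).as_rotvec());print(s,'tub',None if q is None else np.round(q,2))
    for p,y in((LID+[0,0,.041],LY),(TUB+[0,0,.2],TY)):
        q=arm.solve_ik(p,tool(y,s).as_rotvec());print(s,'lid',None if q is None else np.round(q,2))
E
```

```text
1 0 tab [-0.25  0.54 -0.17  1.7   0.11  0.91 -0.19]
1 0 tilt [-0.32  0.33 -0.11  2.13  0.25  0.33 -0.36]
1 0 out [-0.34  0.06 -0.09  2.13  0.1   0.61 -0.22]
1 -47 tab [-0.17  0.54 -0.18  1.7   0.12  0.91 -0.11]
1 -47 tilt [-0.22  0.33 -0.11  2.13  0.15  0.32 -0.16]
1 -47 out [-0.28  0.05 -0.04  2.13  0.03  0.6  -0.05]
1 tub [ 0.11  0.34  0.51  1.72 -0.18  1.14  0.54]
1 tub [ 0.15  0.51  0.46  1.85 -0.29  0.85  0.63]
1 tub [ 0.09  0.3   0.44  1.75 -0.14  1.12  0.45]
1 tub [ 0.13  0.48  0.41  1.88 -0.25  0.83  0.54]
1 tub [ 0.08  0.27  0.37  1.78 -0.11  1.11  0.36]
1 tub [ 0.12  0.45  0.34  1.91 -0.2   0.82  0.43]
1 lid [-0.02  0.49  0.11  2.04 -0.09  0.61 -0.22]
1 lid [ 0.12  0.39  0.41  1.77 -0.18  1.01  0.47]
-1 0 tab [-1.18  1.03  1.35  1.73 -1.06  1.3  -2.44]
-1 0 tilt [ 0.12  0.39 -0.62  2.12  0.72  0.43  2.38]
-1 0 out [ 0.83  0.3  -1.42  2.1   0.6   0.72  2.5 ]
-1 -47 tab [-1.11  1.03  1.35  1.74 -1.06  1.3  -2.37]
-1 -47 tilt [ 0.22  0.39 -0.62  2.12  0.64  0.4   2.54]
-1 -47 out None
-1 tub [-0.39  0.68  1.36  1.73 -0.69  1.31 -2.15]
-1 tub [-0.35  0.98  1.35  1.86 -1.03  1.23 -1.92]
-1 tub [-0.48  0.65  1.36  1.76 -0.66  1.29 -2.23]
-1 tub [-0.43  0.96  1.35  1.9  -1.02  1.21 -1.98]
-1 tub [-0.56  0.61  1.36  1.79 -0.63  1.27 -2.3 ]
-1 tub [-0.51  0.94  1.35  1.93 -1.01  1.19 -2.03]
-1 lid [ 0.42  0.53 -0.43  2.03  0.35  0.66  2.53]
-1 lid [-0.44  0.8   1.36  1.79 -0.82  1.27 -2.13]
```

Run:
```python
from h import *
k=0;tab,at=mouldpath(k);o=tool(RY).as_rotvec()
arm.reach(tab+[0,0,.12],o);arm.gripper_to(.026,8)
arm.move_linear(tab+[0,0,.03],o);st('above')
p=arm.read_camera("scene");cv2.imwrite("pics/s1.png",cv2.resize(p["pixels"][170:330,180:380],None,fx=3.5,fy=3.5))
```

```text
above t4.7 [0.5926 0.2071 0.1517] F [-0.1  0.4 -0. ] T [ 0.    0.04 -0.01] op0.0261 gf0.0
```

View pics/s1.png

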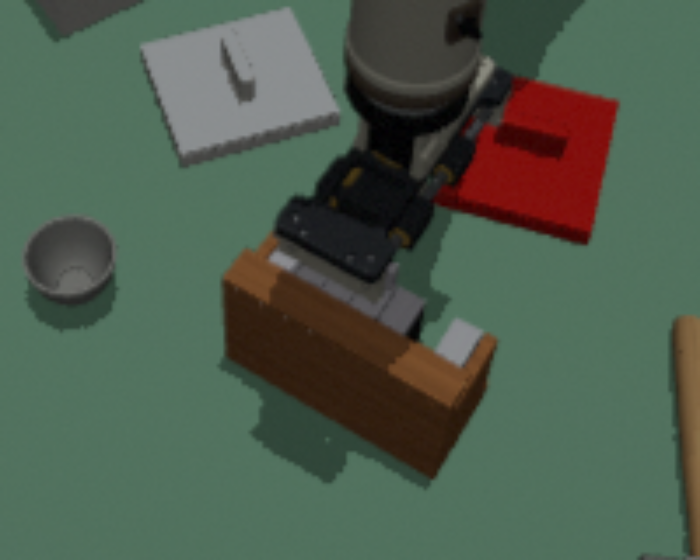

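The closed-in gripper sits above the row at crop (335,240), and the fingers are clear of the roof. I'll descend and grip.

Run:
```python
from h import *
k=0;tab,at=mouldpath(k);o=tool(RY).as_rotvec()
arm.move_linear(tab+[0,0,.01],o,.06);s=st('mid')
if abs(s["wrist_force"][2])<4:
    arm.move_linear(tab,o,.05);s=st('down')
    if abs(s["wrist_force"][2])<4:
        arm.gripper_to(0.0,6);s=st('grip')
        print('along rack x',Rz(-RY).apply(s["wrist_force"]))
```

```text
mid t5.2 [0.5916 0.2067 0.1304] F [-0.2 -1.  -0.9] T [-0.12 -0.03  0.01] op0.0260 gf0.0
down t5.6 [0.5916 0.2067 0.1205] F [-0.5  0.  -0.6] T [-0.03  0.03 -0.  ] op0.0262 gf0.0
grip t6.2 [0.592  0.2068 0.1211] F [ 0.3 -0.2  0.5] T [-0.06  0.06 -0.  ] op0.0006 gf0.0
along rack x [ 0.20094636 -0.29195618  0.53452275]
```

Run:
```python
from h import *
p=arm.read_camera("scene");cv2.imwrite("pics/s2.png",cv2.resize(p["pixels"][190:310,220:360],None,fx=5,fy=5,interpolation=cv2.INTER_CUBIC))
```

```text
(no output)
```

View pics/s2.png

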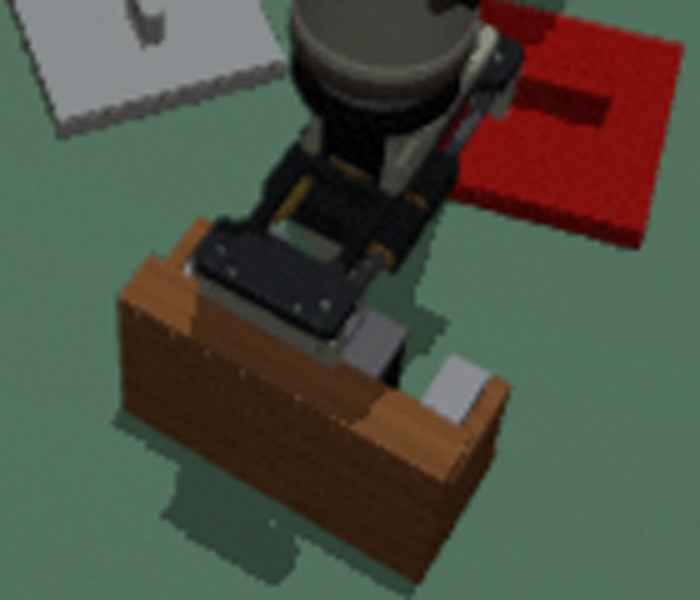

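Run:
```python
from h import *
print(np.round(R.from_rotvec(arm.get_state()["ee_rot"]).as_matrix(),3))
arm.gripper_to(.026)
tab,at=mouldpath(0);o=tool(RY).as_rotvec()
arm.move_linear(tab+[0,0,.13],o)
arm.move_linear(tab+[-.12,-.15,.2],o,.3)
ims=[]
for n in("scene","top"):
    p=arm.read_camera(n);w=cloud(p)
    c=np.array([.62,.215]);t=sel(w,[.5,.05,.117],[.75,.37,.14])
    l=Rz(-RY).apply(t-np.r_[c,0]);m=l[:,0]<0;t=t[m];l=l[m];o2=np.argsort(l[:,1])
    for i in np.split(o2,np.where(np.diff(l[o2,1])>.006)[0]+1): print(n,len(i),t[i].mean(0).round(4),rect(t[i]))
    y0,x0=((190,220) if n=="scene" else (120,140));ims.append(cv2.resize(p["pixels"][y0:y0+110,x0:x0+110],None,fx=3.6,fy=3.6,interpolation=cv2.INTER_CUBIC))
cv2.imwrite("pics/s3.png",np.hstack(ims));st()
```

```text
[[-0.277  0.961  0.   ]
 [ 0.961  0.277  0.   ]
 [-0.     0.    -1.   ]]
scene 30 [0.6075 0.1623 0.1216] (array([0.6069, 0.1621]), array([ 9.5, 19.4]), 29.93)
scene 32 [0.5942 0.2074 0.1219] (array([0.5939, 0.207 ]), array([ 9. , 19.7]), 9.43)
top 9 [0.5889 0.2112 0.1238] (array([0.5882, 0.2121]), array([10.4,  6.4]), 86.53)
 t8.8 [0.4723 0.0585 0.32  ] F [ 0.3 -0.5 -0.5] T [-0.05  0.11  0.04] op0.0260 gf0.0
```

View pics/s3.png

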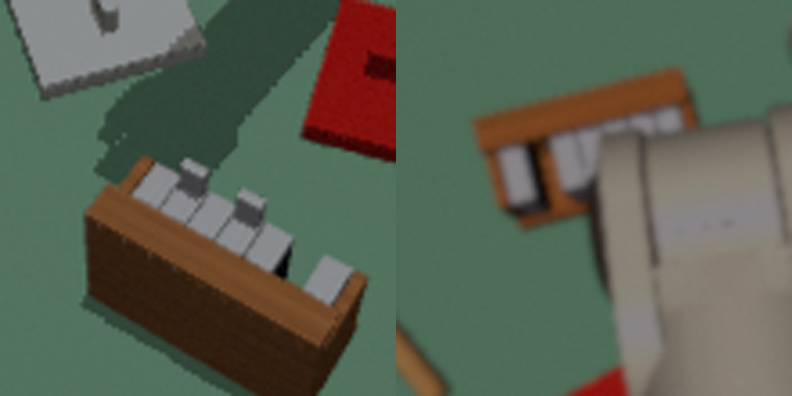

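Run:
```python
from h import *
s=st();c=np.array(s["tcp_pos"])
p=arm.read_camera("scene");w=cloud(p);l=R.from_rotvec(s["ee_rot"]).inv().apply((w-c).reshape(-1,3)).reshape(w.shape)
m=np.all(abs(l)<[.06,.1,.08],-1)
q=l[m]
for a in np.arange(-.08,.05,.01):
    b=q[(q[:,2]>a)&(q[:,2]<a+.01)]
    if len(b):print(round(a,3),len(b),np.round([b[:,0].min(),b[:,0].max(),b[:,1].min(),b[:,1].max()],3))
v,u=np.where(m);print(u.min(),u.max(),v.min(),v.max())
K=p["intrinsics"];T=p["cam_to_world"];cc=np.linalg.inv(T)@np.r_[c,1];print('tcp px',K[0,0]*cc[0]/cc[2]+K[0,2],K[1,1]*cc[1]/cc[2]+K[1,2])
x0,y0=u.min()-20,v.min()-20
cv2.imwrite("pics/s4.png",cv2.resize(p["pixels"][y0:y0+120,x0:x0+120],None,fx=5,fy=5,interpolation=cv2.INTER_CUBIC));print(x0,y0)
```

```text
t8.8 [0.4723 0.0585 0.32  ] F [ 0.3 -0.5 -0.5] T [-0.05  0.11  0.04] op0.0260 gf0.0
-0.08 182 [-0.036  0.036 -0.086  0.09 ]
-0.07 25 [-0.036  0.033 -0.082  0.087]
-0.05 3 [0.009 0.011 0.019 0.028]
-0.04 7 [0.008 0.01  0.018 0.027]
-0.03 14 [ 0.008  0.01  -0.028  0.027]
-0.02 33 [-0.004  0.01  -0.029  0.03 ]
-0.01 17 [-0.004  0.011 -0.022  0.021]
257 321 93 139
tcp px 288.36846331579295 134.75233774168532
237 73
```

View pics/s4.png

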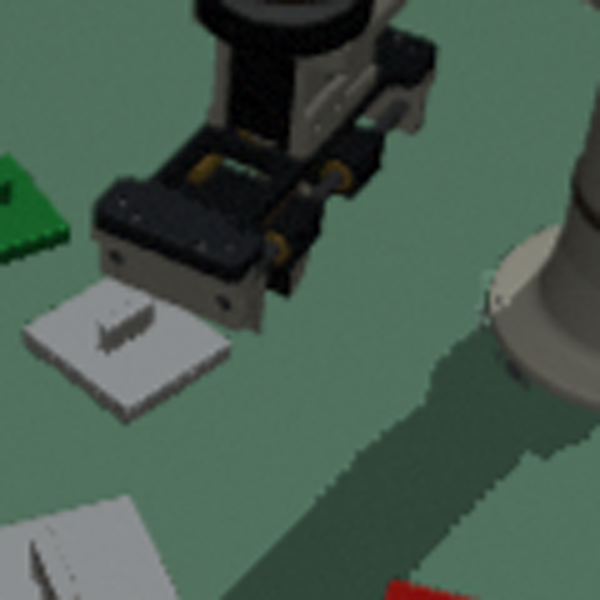

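The picture shows the fingertips ending at about the reported TCP. The depth data puts both tips and body about 20 mm farther back than stated. I'll check whether that shift follows the tool axis.

Run:
```python
from h import *
for yaw,t,pos in((RY,0,[.5,.0,.3]),(RY,.36,[.5,.0,.3]),(RY,-.3,[.5,0,.3]),(RY,0,[.5,.0,.22]),(RY,0,[.58,.1,.3])):
    try: arm.reach(pos,tool(yaw,1,t).as_rotvec())
    except arm.Unreachable: print('unreach');continue
    arm.pause(.2);s=arm.get_state();c=np.array(s["tcp_pos"])
    for n in("scene","top"):
        w=cloud(arm.read_camera(n)).reshape(-1,3);l=R.from_rotvec(s["ee_rot"]).inv().apply(w-c)
        l=l[np.all(abs(l)<[.06,.11,.09],-1)]
        f=l[(abs(l[:,1])<.04)&(abs(l[:,0])<.02)&(l[:,2]>-.055)];b=l[abs(l[:,1])>.055]
        print(t,pos,n,c.round(3),'tip z',np.round(np.sort(f[:,2])[-4:],3),'finger xy',np.round(f[:,:2].min(0),3) if len(f) else '',np.round(f[:,:2].max(0),3) if len(f) else '','body',np.round(np.percentile(b[:,2],98),3) if len(b) else '',np.round([b[:,0].min(),b[:,0].max(),b[:,1].min(),b[:,1].max()],3) if len(b) else '')
```

```text
0 [0.5, 0.0, 0.3] scene [0.5   0.002 0.3  ] tip z [-0.005 -0.005 -0.004 -0.002] finger xy [-0.006 -0.028] [0.011 0.032] body -0.069 [-0.038  0.037 -0.086  0.091]
0 [0.5, 0.0, 0.3] top [0.5   0.002 0.3  ] tip z [] finger xy   body  
0.36 [0.5, 0.0, 0.3] scene [0.501 0.001 0.301] tip z [-0.004 -0.003 -0.003 -0.002] finger xy [-0.013 -0.033] [0.011 0.033] body -0.069 [-0.039  0.037 -0.086  0.089]
0.36 [0.5, 0.0, 0.3] top [0.501 0.001 0.301] tip z [] finger xy   body -0.085 [-0.029  0.036  0.055  0.082]
-0.3 [0.5, 0, 0.3] scene [ 0.499 -0.     0.301] tip z [-0.006 -0.004 -0.004 -0.002] finger xy [-0.004 -0.029] [0.011 0.032] body -0.069 [-0.036  0.037 -0.085  0.092]
-0.3 [0.5, 0, 0.3] top [ 0.499 -0.     0.301] tip z [] finger xy   body  
0 [0.5, 0.0, 0.22] scene [0.502 0.001 0.221] tip z [-0.005 -0.005 -0.002 -0.001] finger xy [-0.006 -0.03 ] [0.011 0.032] body -0.069 [-0.037  0.037 -0.087  0.089]
0 [0.5, 0.0, 0.22] top [0.502 0.001 0.221] tip z [] finger xy   body  
0 [0.58, 0.1, 0.3] scene [0.579 0.098 0.299] tip z [-0.003 -0.003 -0.001 -0.   ] finger xy [-0.008 -0.026] [0.011 0.032] body -0.069 [-0.038  0.036 -0.087  0.088]
0 [0.58, 0.1, 0.3] top [0.579 0.098 0.299] tip z [] finger xy   body
```

The shift follows the tool axis at every tilt, about 22 mm, so the fingertips sit at the reported TCP. I'll compensate and retry with a guarded descent.

```bash
cat >> h.py <<'E'
S=.022
def go(p,r,v=.1,j=False):
    q=np.asarray(p)+r.apply([0,0,S])
    arm.reach(q,r.as_rotvec()) if j else arm.move_linear(q,r.as_rotvec(),v)
def grab(k):
    tab,at=mouldpath(k);o=tool(RY)
    go(tab+[0,0,.12],o,j=True);arm.gripper_to(.026,6);go(tab+[0,0,.03],o,.15)
    for dz in(.02,.012,.006,.002):
        go(tab+[0,0,dz],o,.06);s=st('dz%.3f'%dz)
        if s["wrist_force"][2]>5: print('CONTACT');return False
    arm.gripper_to(0,6);s=st('grip');print('F rack',Rz(-RY).apply(s["wrist_force"]).round(1))
    return s["opening"]>.006
E
python3 - <<'E'
from h import *
print(grab(0))
E
```

```text
dz0.020 t15.0 [0.5919 0.2067 0.1189] F [0.3 0.4 0.3] T [-0.04  0.05 -0.02] op0.0260 gf0.0
dz0.012 t15.3 [0.5915 0.2067 0.1104] F [ 0.1 -0.3  0.7] T [-0.06  0.   -0.  ] op0.0262 gf0.0
dz0.006 t15.6 [0.5916 0.2066 0.1044] F [-0.2  0.3 -0. ] T [-0.05  0.04 -0.03] op0.0260 gf0.0
dz0.002 t15.8 [0.5918 0.2067 0.1007] F [ 0.  -0.4 -0.1] T [-0.02  0.06 -0.05] op0.0262 gf0.0
grip t16.2 [0.5922 0.2068 0.1012] F [ 0.3 -0.8  0.6] T [-0.05  0.01 -0.02] op0.0086 gf6.0
F rack [ 0.1 -0.8  0.6]
True
```

```bash
cat >> h.py <<'E'
def tipout(k):
    tab,at=mouldpath(k);arm.gripper_to(0,45);st('hold')
    for th in(.09,.18,.27,.36): go(at(th,.002),tool(RY,1,th),.06)
    s=st('tipped');p=arm.read_camera("scene");cv2.imwrite(f"pics/tip{-k}.png",cv2.resize(p["pixels"][180:300,210:370],None,fx=4,fy=4,interpolation=cv2.INTER_CUBIC))
def liftout(k):
    tab,at=mouldpath(k)
    go(at(.36,.03),tool(RY,1,.36),.06);st('30');go(at(.36,.135),tool(RY,1,.36),.1);st('out')
    p=at(.36,.135)+Rz(RY).apply([-.03,0,0]);p[2]=.275;go(p,tool(RY),.12)
def totub(dy):
    p=TUB+Rz(TY).apply([-.0175,dy,0])
    go(p+[0,0,.275],tool(TY),.2);s=st('over tub')
    a=arm.read_camera("scene");cv2.imwrite("pics/over%d.png"%(dy*1e4),cv2.resize(a["pixels"][60:210,140:300],None,fx=4,fy=4,interpolation=cv2.INTER_CUBIC))
    return p
E
python3 - <<'E'
from h import *
tipout(0)
E
```

```text
hold t16.4 [0.5922 0.2069 0.1012] F [-0.2  0.2  0.8] T [-0.05  0.01 -0.  ] op0.0084 gf45.0
tipped t17.6 [0.5635 0.1988 0.0978] F [ 3.9  1.  -1.3] T [ 0.07 -0.17  0.01] op0.0085 gf45.0
```

View pics/tip0.png

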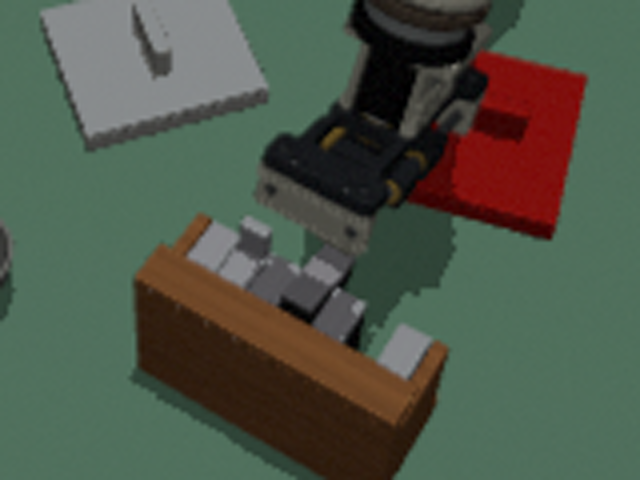

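The mould leans forward in the gripper at crop (325,270) with its neighbours unmoved. I'll lift it out and carry it to the tub.

Run:
```python
from h import *
liftout(0);st('up');totub(.0365)
```

```text
30 t18.2 [0.5518 0.1948 0.1229] F [-0.  -0.1 -1.4] T [-0.24  0.6  -0.04] op0.0088 gf45.0
out t19.4 [0.5163 0.1849 0.2206] F [-0.1  0.3 -2. ] T [-0.21  0.57  0.06] op0.0083 gf45.0
up t20.0 [0.4802 0.1746 0.2518] F [-0.5 -0.2 -1.5] T [-0.05  0.11  0.03] op0.0086 gf45.0
over tub t22.2 [ 0.5019 -0.2334  0.253 ] F [-0.8 -0.4 -1. ] T [-0.11  0.13 -0.03] op0.0083 gf45.0
```

View pics/over365.png

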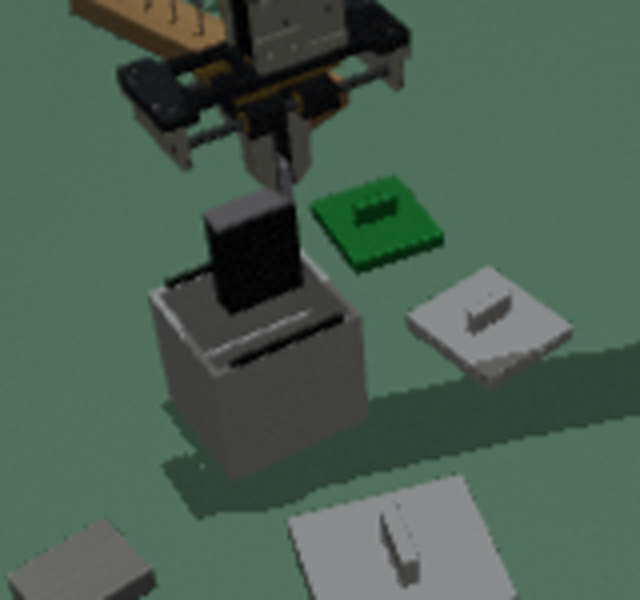

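The mould hangs upright over the left half of the tub, at crop (255,245). I'll check its offset by depth, then lower it guarded.

```bash
cat >> h.py <<'E'
def chk(dy):
    w=cloud(arm.read_camera("scene")).reshape(-1,3);l=Rz(-TY).apply(w-TUB)
    b=l[np.all((l>[-.03,dy-.03,.17])&(l<[.06,dy+.03,.255]),-1)]
    print('mould x',np.percentile(b[:,0],[1,99]).round(4),'y',np.percentile(b[:,1],[1,99]).round(4),'z',np.percentile(b[:,2],[1,99]).round(4))
def lower(p):
    z=.275
    for z in(.2,.135,.125,.121,.119,.117,.115,.113):
        go(p+[0,0,z],tool(TY),.15 if z>.13 else .04);s=st('z%.3f'%z)
        f=s["wrist_force"]
        if f[2]>3 or np.hypot(f[0],f[1])>8: print('contact');break
    return z
def release(p,z):
    arm.gripper_to(.026);go(p+[0,0,z+.03],tool(TY),.08);go(p+[0,0,.26],tool(TY),.2);st('rel')
E
python3 - <<'E'
from h import *
p=TUB+Rz(TY).apply([-.0175,.0365,0]);chk(.0365);print(lower(p))
E
```

```text
mould x [-0.0206  0.0434] y [0.0258 0.0511] z [0.1713 0.2495]
z0.200 t23.0 [ 0.5022 -0.2347  0.1786] F [ 1.1 -0.  -1.2] T [-0.07  0.11 -0.02] op0.0089 gf45.0
z0.135 t23.6 [ 0.5024 -0.2349  0.114 ] F [ 0.5 -0.3 -1.7] T [-0.1   0.07  0.01] op0.0083 gf45.0
z0.125 t24.0 [ 0.5015 -0.2345  0.103 ] F [-0.1  0.1 -1.5] T [-0.12  0.06  0.02] op0.0085 gf45.0
z0.121 t24.2 [ 0.5014 -0.2344  0.0987] F [-0.6 -0.4 -1. ] T [-0.07  0.15 -0.05] op0.0090 gf45.0
z0.119 t24.5 [ 0.5015 -0.2345  0.0969] F [-0.4 -0.5 -1.5] T [-0.1   0.16 -0.02] op0.0085 gf45.0
z0.117 t24.7 [ 0.5015 -0.2345  0.0948] F [ 1.2  0.2 -1.7] T [-0.12  0.09  0.  ] op0.0086 gf45.0
z0.115 t25.0 [ 0.5019 -0.2348  0.0941] F [-2.5  0.1  7.7] T [ 0.17  0.69 -0.02] op0.0085 gf45.0
contact
0.115
```

Contact came at the expected floor height. I'll release, check, then fetch the second mould and tip it.

Run:
```python
from h import *
p=TUB+Rz(TY).apply([-.0175,.0365,0]);release(p,.1165)
if grab(-47):
    tipout(-47);liftout(-47);st('up');totub(-.0365);chk(-.0365)
```

```text
rel t26.8 [ 0.5008 -0.2342  0.2367] F [ 0.7 -0.4  0. ] T [-0.12  0.04 -0.03] op0.0256 gf0.0
dz0.020 t29.6 [0.6048 0.1615 0.1189] F [-0.3 -0.1  0.3] T [-0.1   0.01  0.04] op0.0258 gf0.0
dz0.012 t29.8 [0.6045 0.1614 0.1104] F [-0.5 -0.2  0.5] T [-0.07  0.03  0.04] op0.0260 gf0.0
dz0.006 t30.1 [0.6046 0.1615 0.1044] F [ 0.1 -0.2 -0.7] T [-0.03  0.04  0.04] op0.0262 gf0.0
dz0.002 t30.3 [0.6048 0.1615 0.1006] F [-0.4 -0.7  0.5] T [-0.07  0.11 -0.01] op0.0257 gf0.0
grip t30.8 [0.6052 0.1616 0.1012] F [-0.7 -0.6  0.6] T [-0.07 -0.    0.01] op0.0089 gf6.0
F rack [-0.8 -0.4  0.6]
hold t31.0 [0.6052 0.1617 0.1012] F [ 0.1 -0.4  1.4] T [-0.06  0.07 -0.03] op0.0087 gf45.0
tipped t32.1 [0.5766 0.1535 0.0978] F [ 3.3  1.5 -0.5] T [ 0.02 -0.26  0.06] op0.0087 gf45.0
30 t32.8 [0.5647 0.1497 0.123 ] F [ 0.1  0.6 -0.7] T [-0.2   0.64 -0.02] op0.0089 gf45.0
out t34.0 [0.5293 0.1398 0.2207] F [-0.3  0.2 -0.7] T [-0.21  0.6   0.04] op0.0086 gf45.0
up t34.6 [0.4931 0.1295 0.2518] F [ 0.4 -0.4 -1.3] T [-0.12  0.12  0.05] op0.0084 gf45.0
over tub t36.9 [ 0.4926 -0.3059  0.253 ] F [ 0.3  0.3 -0.6] T [-0.08  0.09 -0.03] op0.0085 gf45.0
mould x [-0.0205  0.0436] y [-0.0466 -0.0217] z [0.1716 0.2496]
```

View pics/over-365.png

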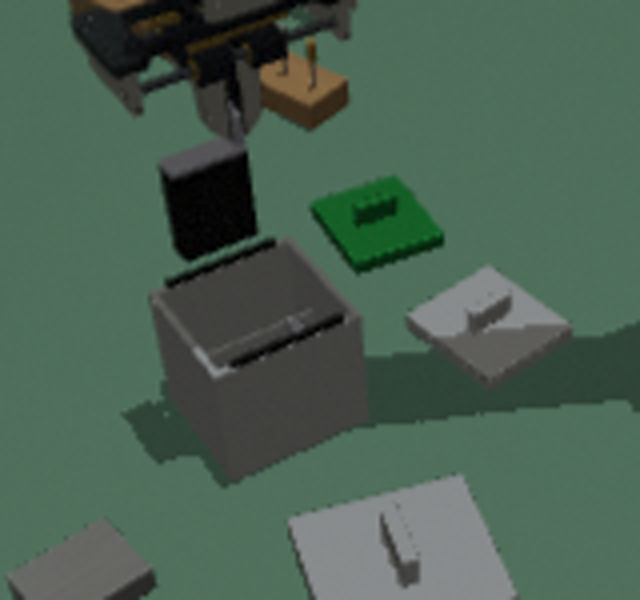

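The first mould's tab shows inside the left pocket at crop (297,322), and the second hangs over the right pocket. I'll lower it, then move aside and re-measure the tub and lid.

Run:
```python
from h import *
p=TUB+Rz(TY).apply([-.0175,-.0365,0]);z=lower(p)
if .112<z<.118:
    release(p,z+.0015)
    go([.40,.20,.33],tool(RY),j=True)
    for n in("scene","top"):
        a=arm.read_camera(n);w=cloud(a)
        l=Rz(-TY).apply((w-TUB).reshape(-1,3))
        t=sel(w,[.41,-.37,.116],[.63,-.17,.14]);print(n,'rim',rect(t),np.median(t[:,2]))
        for dy in(-.0365,0,.0365):
            b=l[(abs(l[:,0])<.055)&(abs(l[:,1]-dy)<.016)];print(dy,len(b),[(round(x,3),int(((b[:,2]>x-.006)&(b[:,2]<x+.006)).sum())) for x in(.005,.088,.116)])
        t=sel(w,[.38,-.17,.014],[.62,.05,.03]);print('lid',rect(t),len(t))
        t=sel(w,[.4,-.14,.042],[.6,.02,.06]);print('handle',rect(t),t.mean(0).round(4))
        im=a["pixels"];cv2.imwrite(f"pics/{n}5.png",cv2.resize(im[90:300,130:390] if n=="scene" else im[110:300,150:390],None,fx=3,fy=3))
```

```text
z0.200 t37.7 [ 0.4927 -0.3071  0.1786] F [ 0.6 -0.7 -0.6] T [-0.08  0.04  0.02] op0.0092 gf45.0
z0.135 t38.2 [ 0.493  -0.3074  0.114 ] F [ 0.5 -0.8 -0. ] T [-0.08  0.13  0.04] op0.0085 gf45.0
z0.125 t38.6 [ 0.4921 -0.3069  0.103 ] F [ 0.1  0.  -2.3] T [-0.05  0.09 -0.  ] op0.0088 gf45.0
z0.121 t38.9 [ 0.492  -0.3068  0.0987] F [-0.3 -0.3 -1.7] T [-0.08  0.09 -0.02] op0.0088 gf45.0
z0.119 t39.1 [ 0.4921 -0.3069  0.0969] F [ 0.2 -0.9 -0.8] T [-0.12  0.08  0.03] op0.0087 gf45.0
z0.117 t39.4 [ 0.4922 -0.3069  0.0949] F [ 0.8  0.4 -0.9] T [-0.11  0.15  0.05] op0.0087 gf45.0
z0.115 t39.6 [ 0.4925 -0.3072  0.0941] F [-2.3  1.   7.4] T [ 0.21  0.6  -0.01] op0.0084 gf45.0
contact
rel t41.4 [ 0.4915 -0.3065  0.2367] F [-0.1  0.7 -0.2] T [-0.09  0.06 -0.03] op0.0260 gf0.0
scene rim (array([ 0.5152, -0.2744]), array([125.2, 133.7]), 82.03) 0.1202681813476213
-0.0365 295 [(0.005, 0), (0.088, 121), (0.116, 35)]
0 22 [(0.005, 0), (0.088, 0), (0.116, 0)]
0.0365 21 [(0.005, 0), (0.088, 0), (0.116, 16)]
lid (array([ 0.5441, -0.0576]), array([137.2, 148.3]), 67.92) 1473
handle (array([ 0.5444, -0.0563]), array([61.7, 14.2]), 67.77) [ 0.5452 -0.0564  0.0484]
top rim (array([ 0.5125, -0.2733]), array([119.1, 132.4]), 82.45) 0.1204982954492162
-0.0365 276 [(0.005, 41), (0.088, 128), (0.116, 21)]
0 171 [(0.005, 153), (0.088, 0), (0.116, 0)]
0.0365 170 [(0.005, 22), (0.088, 106), (0.116, 26)]
lid (array([ 0.54  , -0.0583]), array([134.3, 148.4]), 68.24) 1610
handle (array([ 0.5398, -0.0582]), array([59. , 13.9]), 68.21) [ 0.5394 -0.0577  0.0493]
```

View pics/top5.png

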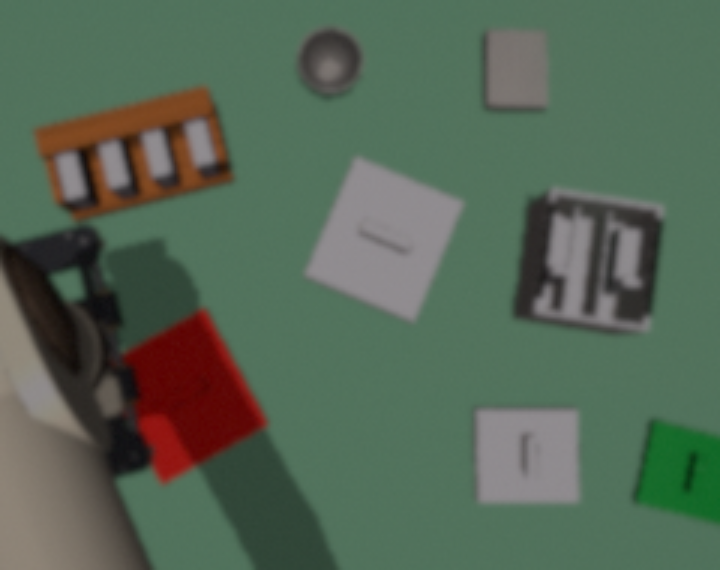

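Both moulds are seated in the outer pockets at (568,245) and (628,255), and four blocks stand in the rack. The lid has been knocked to about (0.542,-0.058). I'll grasp it there and hover over the tub.

```bash
cat >> h.py <<'E'
LID=np.array([.542,-.0577,0]);TUB=np.array([.5139,-.2735,0]);TY=np.radians(-7.6)
E
python3 - <<'E'
from h import *
o=tool(LY)
arm.gripper_to(.04,8);go(LID+[0,0,.15],o,j=True);go(LID+[0,0,.08],o,.12)
w=cloud(arm.read_camera("scene"));t=sel(w,[.38,-.17,.014],[.62,.05,.024]);print('lid',rect(t))
ok=True
for z in(.065,.057,.051):
    go(LID+[0,0,z],o,.06);s=st(z)
    if s["wrist_force"][2]>5: ok=False;print('contact');break
if ok:
    arm.gripper_to(0,8);s=st('grip')
    if s["opening"]>.01:
        arm.gripper_to(0,50);go(LID+[0,0,.1],o,.08);st('lift')
        go(LID+[0,0,.23],o,.15);go(TUB+[0,0,.23],tool(TY),.15);go(TUB+[0,0,.19],tool(TY),.1);arm.pause(.3);st('over')
        for n in("scene","top"):
            a=arm.read_camera(n);w=cloud(a);l=Rz(-TY).apply((w-TUB).reshape(-1,3));q=l[np.all((l>[-.1,-.1,.125])&(l<[.1,.1,.166]),-1)]
            print(n,len(q),rect(q),np.percentile(q,[1,50,99],axis=0).round(4).tolist())
            if n=="scene":cv2.imwrite("pics/lidover.png",cv2.resize(a["pixels"][60:210,140:300],None,fx=4,fy=4,interpolation=cv2.INTER_CUBIC))
E
```

```text
lid (array([ 0.5438, -0.0569]), array([138.5, 148.9]), 67.61)
0.065 t46.4 [ 0.5415 -0.0577  0.0425] F [-0.   0.6 -0.2] T [-0.08  0.06 -0.01] op0.0398 gf0.0
0.057 t46.7 [ 0.5415 -0.0577  0.0345] F [ 0.1 -0.2  0.8] T [-0.11  0.08 -0.  ] op0.0400 gf0.0
0.051 t46.9 [ 0.5416 -0.0576  0.0286] F [ 0.1 -0.4  0.9] T [-0.06  0.08 -0.04] op0.0403 gf0.0
grip t47.5 [ 0.5422 -0.0577  0.0292] F [ 0.1 -0.7  0.7] T [-0.09  0.1  -0.02] op0.0138 gf8.0
lift t48.5 [ 0.5418 -0.0578  0.078 ] F [-0.2 -0.6 -1. ] T [-0.16  0.08  0.06] op0.0136 gf50.0
over t51.9 [ 0.5143 -0.2737  0.1686] F [-0.6 -0.6 -1.6] T [-0.07  0.04 -0.03] op0.0134 gf50.0
scene 1369 (array([0.0005, 0.0014]), array([138.5, 150.5]), 89.72) [[-0.0708, -0.0636, 0.1292], [0.0171, 0.0253, 0.158], [0.0754, 0.0685, 0.162]]
top 994 (array([-0.002 ,  0.0003]), array([133.9, 148.7]), 89.95) [[-0.0758, -0.0255, 0.1417], [-0.0044, 0.0404, 0.1587], [0.0707, 0.067, 0.1632]]
```

View pics/lidover.png

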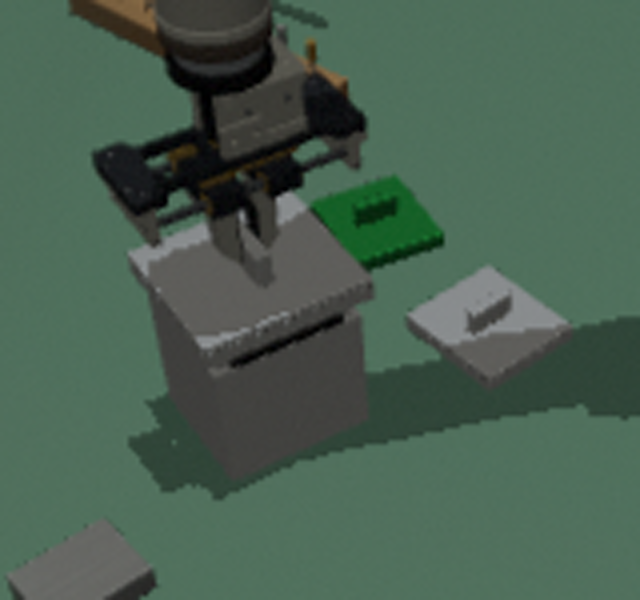

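The lid is held level and squarely over the tub (crop 250,280), within 1–2 mm. I'll lower it guarded.

Run:
```python
from h import *
o=tool(TY)
for h in(.13,.122,.118,.115,.113,.111,.109,.1075,.106,.105,.104):
    go(TUB+[0,0,h+.051],o,.04);s=st('h%.4f'%h);f=s["wrist_force"]
    if h>.1135 and f[2]>5 or np.hypot(f[0],f[1])>12 or f[2]>35: print('stop');break
```

```text
h0.1300 t52.4 [ 0.5135 -0.2733  0.1584] F [ 0.4  0.4 -1.3] T [-0.06  0.02 -0.01] op0.0139 gf50.0
h0.1220 t52.7 [ 0.5136 -0.2733  0.1505] F [-0.1  0.3 -1.3] T [-0.06  0.11 -0.02] op0.0136 gf50.0
h0.1180 t53.0 [ 0.5137 -0.2734  0.1467] F [-0.4 -0.3 -1.1] T [-0.1   0.04 -0.06] op0.0142 gf50.0
h0.1150 t53.2 [ 0.5137 -0.2734  0.1438] F [ 1.  -1.  -1.6] T [-0.08  0.07 -0.05] op0.0138 gf50.0
h0.1130 t53.5 [ 0.5138 -0.2735  0.1418] F [ 0.7  0.  -1.5] T [-0.08  0.05 -0.02] op0.0134 gf50.0
h0.1110 t53.7 [ 0.5142 -0.2737  0.1403] F [-1.3 -0.9  1.3] T [-0.07  0.09 -0.03] op0.0136 gf50.0
h0.1090 t54.0 [ 0.5142 -0.2737  0.1385] F [-0.9 -0.1  4.3] T [0.   0.32 0.04] op0.0138 gf50.0
h0.1075 t54.2 [ 0.5142 -0.2737  0.137 ] F [-1.3  0.   5.3] T [ 0.02  0.33 -0.01] op0.0133 gf50.0
h0.1060 t54.5 [ 0.5142 -0.2737  0.1356] F [-1.3  1.1  5.3] T [ 0.07  0.33 -0.  ] op0.0136 gf50.0
h0.1050 t54.7 [ 0.5142 -0.2737  0.1351] F [-3.2  1.6  9.4] T [0.19 0.64 0.02] op0.0138 gf50.0
h0.1040 t55.0 [ 0.5142 -0.2737  0.1351] F [-5.3  1.8 15.7] T [ 0.48  1.31 -0.05] op0.0133 gf50.0
```

It has bottomed at lid origin z ≈ 106 mm. I'll press a little more, release, then press each handle end with closed fingers and check that it is level.

Run:
```python
from h import *
o=tool(TY)
for h in(.1025,.1005): go(TUB+[0,0,h+.051],o,.03);st('press')
arm.pause(.3);go(TUB+[0,0,.106+.051],o,.03);st('relax')
arm.gripper_to(.05);go(TUB+[0,0,.23],o,.12);arm.gripper_to(0,8)
for dy in(.022,-.022):   # closed tips on handle top (z .156), tip = TCP-.022
    p=TUB+Rz(TY).apply([0,dy,0]);go(p+[0,0,.19],o,.15)
    for z in(.181,.179,.177,.175,.173):
        go(p+[0,0,z],o,.04);s=st('push%.3f z%.3f'%(dy,z))
        if s["wrist_force"][2]>14:break
    go(p+[0,0,.2],o,.1)
go(TUB+[0,0,.3],o,.2);go([.40,.20,.35],tool(RY),j=True)
for n in("scene","top"):
    a=arm.read_camera(n);w=cloud(a);l=Rz(-TY).apply((w-TUB).reshape(-1,3))
    q=l[(abs(l[:,0])<.068)&(abs(l[:,1])<.06)&(l[:,2]>.115)&(l[:,2]<.14)]
    c=np.linalg.lstsq(np.c_[q[:,:2],np.ones(len(q))],q[:,2],rcond=None)[0];print(n,'plate slope',c[:2].round(4),'z',c[2].round(4),rect(q))
    im=a["pixels"];cv2.imwrite(f"pics/{n}6.png",cv2.resize(im[60:300,130:390] if n=="scene" else im,None,fx=2.4 if n=="scene" else 1,fy=2.4 if n=="scene" else 1))
st()
```

```text
press t55.2 [ 0.5142 -0.2737  0.1351] F [-8.7  4.1 27.3] T [ 0.93  2.06 -0.02] op0.0135 gf50.0
press t55.5 [ 0.5142 -0.2737  0.135 ] F [-13.7   6.6  40.5] T [1.45 3.22 0.  ] op0.0137 gf50.0
relax t56.1 [ 0.5141 -0.2736  0.1351] F [-1.7  1.   7.2] T [ 0.05  0.42 -0.05] op0.0136 gf50.0
push0.022 z0.181 t59.4 [ 0.5167 -0.252   0.159 ] F [-1.1 -0.1 -0.1] T [-0.15  0.05 -0.  ] op0.0005 gf0.0
push0.022 z0.179 t59.7 [ 0.5167 -0.2517  0.157 ] F [-1.2 -0.1 -0.3] T [-0.1   0.06  0.01] op0.0007 gf0.0
push0.022 z0.177 t59.9 [ 0.5167 -0.2516  0.1548] F [ 0.2 -0.7 -0.8] T [-0.06  0.09  0.02] op0.0009 gf0.0
push0.022 z0.175 t60.2 [ 0.5167 -0.2517  0.1529] F [ 0.4 -0.4  0.4] T [-0.06  0.07  0.01] op0.0004 gf0.0
push0.022 z0.173 t60.4 [ 0.5169 -0.2517  0.1526] F [-3.  2. 12.] T [0.37 0.9  0.01] op0.0003 gf5.6
push-0.022 z0.181 t61.6 [ 0.511  -0.2944  0.1586] F [-0.4 -0.2  0.6] T [-0.07  0.05 -0.01] op0.0002 gf0.0
push-0.022 z0.179 t61.9 [ 0.511  -0.2952  0.157 ] F [-0.5 -0.4  0.3] T [-0.08  0.1   0.  ] op0.0004 gf0.0
push-0.022 z0.177 t62.1 [ 0.5109 -0.2953  0.1549] F [ 0.4  0.6 -0.6] T [-0.04  0.1  -0.01] op0.0007 gf0.0
push-0.022 z0.175 t62.4 [ 0.5109 -0.2953  0.1529] F [ 0.  -0.4  0.7] T [-0.07  0.06 -0.  ] op0.0003 gf0.0
push-0.022 z0.173 t62.6 [ 0.5111 -0.2954  0.1526] F [-3.5  0.8  9.9] T [0.38 0.92 0.02] op0.0010 gf5.3
scene plate slope [-0.0015 -0.001 ] z 0.1253 (array([0.    , 0.0001]), array([119.7, 135.5]), 89.77)
top plate slope [-0.0027  0.0042] z 0.1255 (array([0., 0.]), array([135.8, 119.8]), 0.07)
 t65.6 [0.4007 0.1989 0.3278] F [ 0.4  0.4 -0.7] T [-0.11 -0.   -0.07] op0.0007 gf0.0
```

View pics/scene6.png

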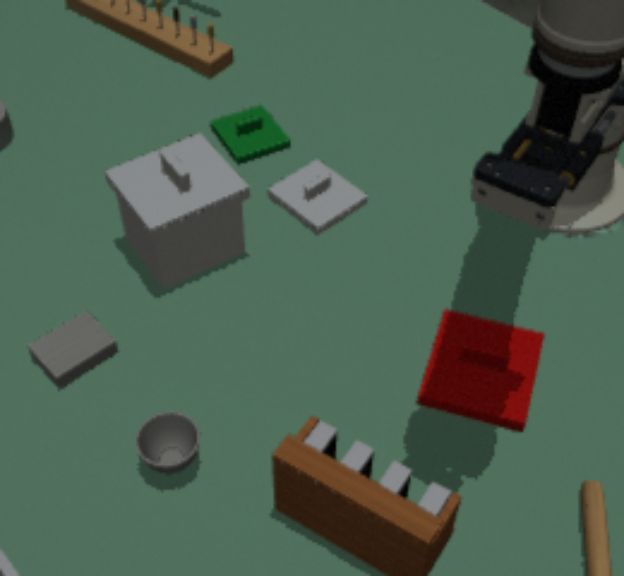

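The lid sits level on the tub at (178,185): plate top z is 125.5 mm, 126 expected. Both handle ends stopped at the same height, four blocks stand in the rack, and the bystanders are in place.

```bash
python3 -c "
from h import *
print(arm.job_done())"
```

```text
the job is handed in; nothing more can be done
None
```

I packed both tabbed moulds that were present (the third was absent) upright in their own pockets, pressed the lid fully home and level, left the four untabbed moulds and the bystanders in place, and handed the job in.

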